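Hold the sprung belt-idler arm at its stop with a push stick

TASK

I want to slip a new belt onto the drill-press belt head: pull the red-topped wooden push stick up out of the tool block, and with the lower end of the stick push the yellow pad of the sprung idler arm forward until the arm is right against its rubber stop. Finish while still gripping the stick and holding the arm there with it: do not let go, keep the foot of the stick off the grey casting, never touch the idler arm with the gripper or the robot itself, and leave all other things on the bench where they are.

Things in the scene. Friction and masses are not known exactly. Their poses are not given: they have to be found in the camera images.
- push_stick: push stick, square wooden bar 20 x 20 x 155 mm, 60 g, light wood with the top 30 mm painted red; origin at the centre of its foot (lower end), z up along the stick, x and y square to its faces. Stands in one of the three sockets of the tool block, its faces square to the block, foot 10 mm above the bench, top at 165 mm
- tool_block: wooden tool block, 70 (x) x 220 (y) x 80 mm high, fixed; origin at the centre of its underside. Three square sockets, 23 mm wide and 70 mm deep, in a row along its y at -75, 0 and +75 mm; the stick, the chisel and the drift stand in them in any order
- head: belt head of a drill press, cover off, fixed: grey casting 260 (x) x 340 (y) mm, top face at 20 mm; origin at the centre of its underside. Two aluminium step pulleys, up to 92 mm wide and 73 mm high above the bench, stand at x +65, y +115 and -115 mm. The idler arm's upright pivot is at x -30, y +90 mm, its pin reaches 82 mm above the bench
- idler_pivot (a point): point on the upright axis of the idler arm's pivot, fixed on the casting, 48 mm above the bench; its axes are those of the head
- idler_arm (a joint): angle of the sprung idler arm, rad: 0 = at rest, 0.70 = against the rubber stop; grows counter-clockwise from above. At q the arm's frame is turned q - 0.30 rad about z from the head's; the arm runs from the pivot along its own -y: bar 18 mm wide, 165 mm long, black roller 36 mm wide at 158 mm. The spring drives it back to 0: 3 N at the pad to start it, 5 N at the stop
- idler_pad (a point): centre of the pushing face of the yellow pad on the arm's -x side, 105 mm out from the pivot, 15 mm off the arm's centre line, 48 mm above the bench; axes are the arm's own: the face looks along -x and is pushed along +x. The pad spans 30 to 66 mm above the bench, 62 mm long, between two yellow cheeks standing 16 mm out from it
- chisel: chisel with black blade guard and dark wooden handle, 142 mm long, in the tool block, top 152 mm above the bench; origin at its foot. Leave it in place
- drift: plain round steel bar, 20 mm thick, 120 mm long, in the tool block, top 130 mm above the bench; origin at its foot. Leave it in place
- oil_can: green oil can, 68 mm wide, 127 mm high with brass spout; origin under its centre. Leave alone
- caliper: steel caliper 200 mm long, lying; origin under the middle of its beam. Leave alone
- bar_clamp: bar clamp 290 mm long, lying; origin under its bar. Leave alone
- spare_pulley: aluminium pulley 80 mm wide, 40 mm high; origin under its centre. Leave alone
- pencil: orange carpenter's pencil 170 mm long, lying; origin under its middle. Leave alone

How it is judged:
By the outcome, as a careful person would: the job done as asked, in the order asked, and still so for the second after the job is handed in, while the arm keeps its last pose, push and grip.
It also fails if it takes over 42 s, if anything falls off the work surface, if the arm or the gripper's body presses on something with over 40 N, if the wrist force passes 120 N, or if a joint passes its speed limit or range.

ROBOT

A 6-joint arm with a two-finger parallel gripper is mounted at the origin on the work surface. World frame = base frame: x ahead of the robot, y to its left, z up, the work surface at z = 0. Lengths are in mm, angles in rad, forces in N, time in s.
With the tool pointing down it reaches from about 300 to 775 mm from the base axis. Payload 14.6 kg.
Tool frame: the origin (TCP) lies midway between the tips of the shut fingers; the grasp point (between the pads) lies 19 mm behind it; z points along the fingers, y is the direction in which the jaws open and shut (so a half turn about z gives the same grasp; the last joint's range is limited). The gripper opens to 94 mm and grips with 3 to 60 N. Pads are 16 mm wide; open, the fingers measure 119 mm over their backs; the gripper's body (75 mm by 177 mm) begins 78 mm behind the grasp point.
Start: joints at [-1.274, 0.3, 1.521, -0, 1.321, -0.067], TCP at [195.698, -513.996, 205.446] pointing down, gripper open.
Joint ranges: [-3.03, 3.03], [-0.79, 2.21], [0.23, 2.52], [-1.04, 4.18], [0, 3.07], [-2.55, 2.55]. Speed limits (rad/s): [2.22, 2.22, 2.57, 3.14, 3.14, 3.14].

INTERFACE

Orientations are given as [roll, pitch, yaw] about the fixed x, y, z axes, in that order (R = Rz(yaw) Ry(pitch) Rx(roll)).
In Python, from cell import manip gives the robot as it stands.
- The arm moves only by the tool play_rows, never from a script. Its argument "commands" is a list of rows, each an object of numbers: "x", "y", "z": the shift along the tool's x, y, z in m; "wx", "wy", "wz": the turn, a rotation vector about the tool's x, y, z in degrees; "grip": the opening, from 0 (shut) to 1 (fully open). In form: [{"x": .., "y": .., "z": .., "wx": .., "wy": .., "wz": .., "grip": ..}, ...]. A call has 1 to 20 rows; each row shifts and turns the commanded pose from where the row before left it, along the tool's axes as they then stand; what a row does not reach is not made up. A row lasts 1/8 s, in which the tool goes at most 62.5 mm and 10.7 degrees, less where a joint would pass 70% of its speed; a pose out of reach is approached as far as the arm can. A call is refused whole if a number of a shift passes 0.0625 or a number of a turn 10.7, either way. A call with a gripper value outside its range is refused whole. The fingers move at their own pace and stop on an object; "squeeze" is the grip in N (left out, the last holds). Time passes only in rows, so rows that do not move let the fingers close. It gives the time, the measured TCP pose, the force and the opening at its end, in the units of the state.
- manip.read_state(): the state, without advancing time (a new reading comes with each control period).
- manip.camera(name): name is "scene" or "top" or "wrist"; returns (picture, depth): 480x640x3 uint8, red, green, blue; 480x640 float32, mm along the optical axis (not along the pixel's ray), 0 where there is no reading.
- manip.camera_info(name): a dict with "intrinsics" (3x3 intrinsics, pixels), "camera_from_world" (4x4, takes a point from world to camera coordinates); the wrist camera has in their place "tool_from_camera" (4x4, takes a point from camera to tool coordinates, whose origin is the TCP and whose axes are the flange's). Camera axes: x right, y up, looking along -z (the intrinsics and any distortion apply to the point x, -y, -z); pixel columns grow to the right and rows downward; lengths in mm; the calibration is good to about 2 mm. A picture is of the moment at which its call begins: read the wrist's pose just before it. camera_info takes no time and is no camera call.
- manip.sign_off(): hands the job in, once; it reports no verdict.
The state is a dict: "clock": time; "joints": joint angles; "qd": joint speeds; "effort": joint torques, N m; "eef_pos": TCP position; "eef_rot": TCP orientation; "wrist_force": force on the tool from outside, world axes, zero at the start; "moment": the same for the moment, N m; "finger_gap": finger opening in mm.
Only numpy, scipy, OpenCV 4.12 (cv2) and the standard library are available. Lean on these libraries where they do the work, as an engineer would, in place of code of your own. Each camera call takes 0.05 s, during which the arm holds its last target.

## Working session

There is one attempt and no reset: what is moved stays moved. The work goes in short steps, Python scripts to look and compute and a tool call to move; the robot and the scene stay as the last step left them, time stands still between calls to the robot, and variables do not carry over. Pictures are saved under pics/ and viewed, and the job is handed in when it is done.

Besides the shell and the picture viewer there is one more tool, called after "Call:" as name(argument=value, ...), one argument or row to a line, values as JSON. play_rows: Moves the arm, as the interface text tells. Its arguments: {"type":"object","properties":{"commands":{"type":"array"},"squeeze":{"type":"number"}},"required":["commands"]}

```bash
ls; mkdir -p pics
cat > h.py <<'E'
import numpy as np, cv2
from cell import manip
def save(name,fn):
    p,d=manip.camera(name); cv2.imwrite('pics/'+fn+'.png',cv2.cvtColor(p,cv2.COLOR_RGB2BGR)); np.savez('pics/'+fn+'.npz',p=p,d=d); return p,d
E
python3 - <<'E'
from h import *
import json
print(manip.read_state())
for c in ('scene','top','wrist'):
    i=manip.camera_info(c); print(c,{k:np.round(np.array(v),4).tolist() if not isinstance(v,str) else v for k,v in i.items()})
save('scene','s0'); save('top','t0')
E
```

```text
pics
{'clock': 0.0, 'joints': array([-1.27358206e+00,  3.00476638e-01,  1.52158302e+00,  3.48119971e-06,
        1.32069792e+00, -6.65826337e-02]), 'qd': array([ 0.00033855,  0.00118286,  0.0006921 , -0.00056309,  0.0022168 ,
        0.00079316]), 'effort': array([-2.12355910e-03, -5.31805193e+01, -3.52731550e+01,  7.07652443e-02,
        2.43665732e-02, -8.76095442e-05]), 'eef_pos': array([ 195.63357045, -513.74874537,  204.88247295]), 'eef_rot': array([-3.14043053e+00, -8.08709784e-05,  3.63795993e-01]), 'wrist_force': array([-0.28711282, -0.15553335, -0.38296704]), 'moment': array([ 0.03199668, -0.03399144,  0.03871994]), 'finger_gap': 93.94923266514063}
scene {'intrinsics': [[473.5677, 0.0, 318.5754], [0.0, 473.5677, 238.2685], [0.0, 0.0, 1.0]], 'camera_from_world': [[-0.5437, 0.8393, 0.0067, 273.5742], [-0.6142, -0.4033, 0.6784, 271.7402], [0.572, 0.3647, 0.7347, -1612.5446], [0.0, 0.0, 0.0, 1.0]]}
top {'intrinsics': [[534.1756, 0.0, 319.1715], [0.0, 534.1756, 244.7142], [0.0, 0.0, 1.0]], 'camera_from_world': [[0.0219, -0.9996, -0.0157, 15.5994], [0.998, 0.021, 0.0594, -510.3108], [-0.059, -0.0169, 0.9981, -1565.8025], [0.0, 0.0, 0.0, 1.0]]}
wrist {'intrinsics': [[397.3678, 0.0, 318.1508], [0.0, 397.3678, 245.5036], [0.0, 0.0, 1.0]], 'tool_from_camera': [[-0.0004, 0.9624, 0.2716, 79.4298], [1.0, 0.0004, -0.0001, 0.2258], [-0.0002, 0.2716, -0.9624, -178.4458], [0.0, 0.0, 0.0, 1.0]]}
```

View pics/s0.png

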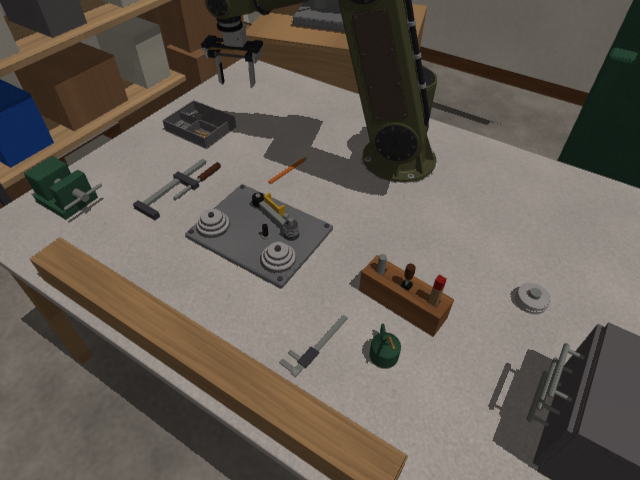

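View pics/t0.png

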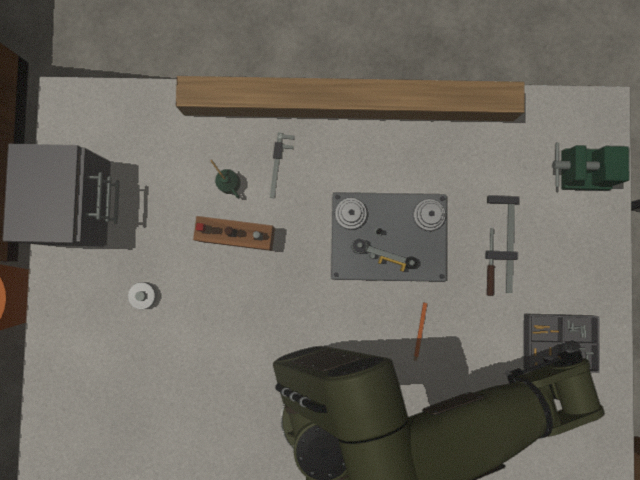

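The scene image shows the stick with its red top at about (440,283) in the block's end socket and the head at (260,232). In the top view the stick is at (200,227), the block at (233,232), the head at (390,237) with its pivot at (361,245), and the yellow pad at about (392,262). Next I'll measure these.

```bash
cat >> h.py <<'E'
def ray(cam,uv):
    i=manip.camera_info(cam);K=np.array(i['intrinsics']);T=np.array(i['camera_from_world']);W=np.linalg.inv(T)
    uv=np.atleast_2d(np.float64(uv)); d=np.c_[(uv[:,0]-K[0,2])/K[0,0],-(uv[:,1]-K[1,2])/K[1,1],-np.ones(len(uv))]
    return W[:3,3],d@W[:3,:3].T
def onplane(o,d,z): return o+d*((z-o[2])/d[:,2])[:,None]
def tworay(o1,d1,o2,d2):
    A=np.c_[d1,-d2]; s=np.linalg.lstsq(A,o2-o1,rcond=None)[0]; a=o1+d1*s[0];b=o2+d2*s[1]; return (a+b)/2,np.linalg.norm(a-b)
def cont(mask,mn=10):
    c,_=cv2.findContours(mask.astype(np.uint8),cv2.RETR_EXTERNAL,cv2.CHAIN_APPROX_NONE); return sorted([x for x in c if cv2.contourArea(x)>=mn],key=cv2.contourArea,reverse=True)
E
python3 - <<'E'
from h import *
t=np.load('pics/t0.npz'); p=t['p'];d=t['d']
# points by depth
i=manip.camera_info('top')
o,_=ray('top',[0,0])
uu,vv=np.meshgrid(np.arange(640),np.arange(480))
_,D=ray('top',np.c_[uu.ravel(),vv.ravel()])
P=(o+D*d.reshape(-1,1)).reshape(480,640,3)
np.save('pics/P.npy',P)
def box(z0,z1,u0,u1,v0,v1):
    m=(P[...,2]>z0)&(P[...,2]<z1)&(d>0); k=np.zeros_like(m);k[v0:v1,u0:u1]=1; return m&k
# block top
m=box(70,90,170,300,200,265); c=cont(m)[0]; r=cv2.minAreaRect(c); print('block',r); b=cv2.boxPoints(r); print(onplane(*ray('top',b),80).round(1)); print('c',onplane(*ray('top',[r[0]]),80))
m=box(12,28,310,470,180,300); c=cont(m)[0]; r=cv2.minAreaRect(c); print('head',r,cv2.contourArea(c)); b=cv2.boxPoints(r); print(onplane(*ray('top',b),20).round(1)); print('c',onplane(*ray('top',[r[0]]),20))
hsv=cv2.cvtColor(p,cv2.COLOR_RGB2HSV)
for nm,lo,hi,z in (('yel',(20,120,100),(35,255,255),66),('red',(0,170,90),(4,255,255),165)):
    m=cv2.inRange(hsv,lo,hi)
    for c in cont(m,3): 
        r=cv2.minAreaRect(c); print(nm,r,onplane(*ray('top',[r[0]]),z).round(1),np.median(P[...,2][m.astype(bool)]))
for nm,b in (('chis',(105,160,190,280,210,250)),('hi',(158,175,190,280,210,250)),('drift',(120,135,190,280,210,250)),('pul',(60,90,330,450,190,290))):
    for c in cont(box(*b),4): r=cv2.minAreaRect(c); print(nm,r,P[int(r[0][1]),int(r[0][0])].round(1))
# enlarge
cv2.imwrite('pics/t0z.png',cv2.cvtColor(cv2.resize(p[180:300,180:460],None,fx=2.8,fy=2.8,interpolation=cv2.INTER_CUBIC),cv2.COLOR_RGB2BGR))
s=np.load('pics/s0.npz')['p']
cv2.imwrite('pics/s0z.png',cv2.cvtColor(cv2.resize(s[175:345,180:470],None,fx=2.7,fy=2.7,interpolation=cv2.INTER_CUBIC),cv2.COLOR_RGB2BGR))
E
```

```text
block ((232.72311401367188, 232.2154083251953), (77.39766693115234, 24.558874130249023), 7.125016689300537)
[[513.1 386.   80. ]
 [583.  379.8  80. ]
 [560.  159.2  80. ]
 [490.3 166.   80. ]]
c [[536.52563575 272.56983317  80.        ]]
head ((389.08380126953125, 236.38662719726562), (115.21402740478516, 87.5783920288086), 0.9391909241676331) 9799.5
[[ 408.7   -9.8   20. ]
 [ 668.1   -8.7   20. ]
 [ 669.1 -349.3   20. ]
 [ 410.6 -347.1   20. ]]
c [[ 538.49504768 -179.04191287   20.        ]]
yel ((391.76275634765625, 262.7773742675781), (26.57052230834961, 7.262040138244629), 19.98310661315918) [[ 459.6 -182.5   66. ]] 63.05787835169667
chis ((229.0, 230.5), (7.0, 8.0), 90.0) [536.7 270.1 151. ]
chis ((256.8000183105469, 234.4000244140625), (7.155416965484619, 6.260990142822266), 26.56505012512207) [528.8 198.9 131.6]
chis ((203.0, 227.5), (7.0, 10.0), 90.0) [542.2 337.8 165.6]
hi ((199.5, 226.5), (7.0, 7.0), 90.0) [544.9 349.3 163.1]
drift ((256.0, 234.0), (6.0, 6.0), 90.0) [528.8 198.9 131.6]
pul ((431.0, 213.0), (20.0, 20.0), 90.0) [ 604.4 -292.4   67.7]
pul ((351.0, 212.0), (18.0, 18.0), 90.0) [602.2 -63.4  71.4]
pul ((359.1000061035156, 244.70004272460938), (13.86362075805664, 12.969193458557129), 63.43495178222656) [510.2 -87.2  84.4]
pul ((392.04998779296875, 262.8499755859375), (25.930675506591797, 7.273237705230713), 18.434947967529297) [ 463.  -187.9   26. ]
pul ((379.5, 230.0), (4.0, 5.0), 90.0) [ 552.6 -144.6   67. ]
pul ((410.0, 262.0000305175781), (5.099019527435303, 6.667948246002197), 78.69007110595703) [ 463.  -234.9   62.9]
```

View pics/t0z.png

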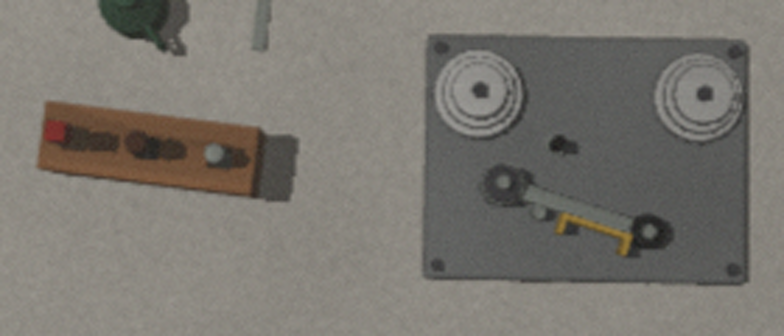

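View pics/s0z.png

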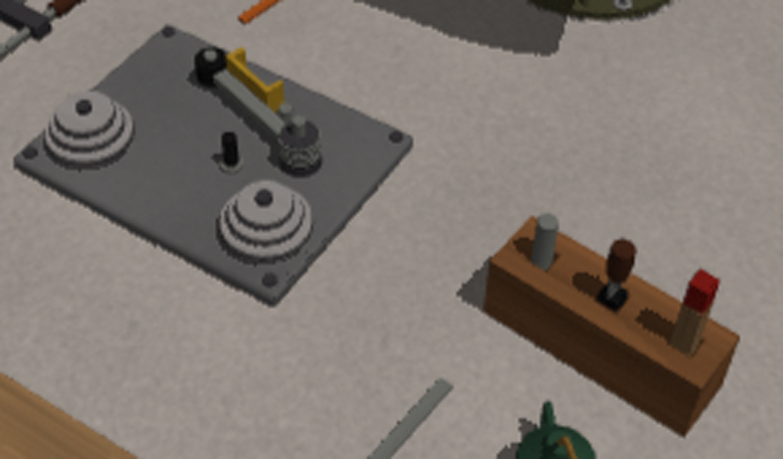

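Call:
play_rows(
  commands=[
    {"wz":-10.5,"z":-0.002,"grip":1},
    {"wz":-10.5,"z":-0.002,"grip":1},
    {"wz":-10.5,"z":-0.002,"grip":1},
    {"wz":-10.5,"z":-0.002,"grip":1},
    {"wz":-10.5,"z":-0.002,"grip":1},
    {"wz":-10.7,"grip":1},
  ],
)

```text
$.commands[0]: bad value
```

Call:
play_rows(
  commands=[
    {"x":0.03,"y":0.008},
    {"x":0.047,"y":0.0136},
    {"x":0.048,"y":0.0136},
    {"x":0.048,"y":0.0136},
    {"x":0.048,"y":0.0136},
    {"x":0.048,"y":0.0136},
    {"x":0.048,"y":0.0136},
    {"x":0.048,"y":0.0136},
    {"x":0.048,"y":0.0136},
    {"x":0.048,"y":0.0136},
    {"x":0.048,"y":0.0136},
    {"x":0.048,"y":0.0136},
    {"x":0.048,"y":0.0136},
    {"x":0.048,"y":0.0136},
    {"x":0.048,"y":0.0136},
    {"x":0.048,"y":0.0136},
    {"x":0.048,"y":0.0136},
    {"x":0.048,"y":0.0136},
    {"x":0.048,"y":0.0136},
    {"x":0.03,"y":0.015},
  ],
)

```text
$.commands[0]: bad value
```

```bash
cat >> h.py <<'E'
from scipy.spatial.transform import Rotation as Rr
def wray(st,uv):
    i=manip.camera_info('wrist');K=np.array(i['intrinsics']);C=np.array(i['tool_from_camera'])
    W=np.eye(4);W[:3,:3]=Rr.from_euler('xyz',st['eef_rot']).as_matrix();W[:3,3]=st['eef_pos'];W=W@C
    uv=np.atleast_2d(np.float64(uv)); d=np.c_[(uv[:,0]-K[0,2])/K[0,0],-(uv[:,1]-K[1,2])/K[1,1],-np.ones(len(uv))]
    return W[:3,3],d@W[:3,:3].T
def st():
    s=manip.read_state(); print('t',round(s['clock'],2),'pos',s['eef_pos'].round(1),'rot',s['eef_rot'].round(4),'F',s['wrist_force'].round(1),'M',s['moment'].round(2),'gap',round(s['finger_gap'],1)); return s
E
python3 - <<'E'
from h import *
manip.camera_info('wrist')
s=st(); p,d=save('wrist','w1')
import pickle; pickle.dump(s,open('pics/w1.pkl','wb'))
E
```

```text
t 0.1 pos [ 195.6 -513.8  204.9] rot [-3.1406e+00 -1.0000e-04  3.6380e-01] F [ 0.4  0.1 -0.7] M [-0.01 -0.04  0.02] gap 94.0
```

View pics/w1.png

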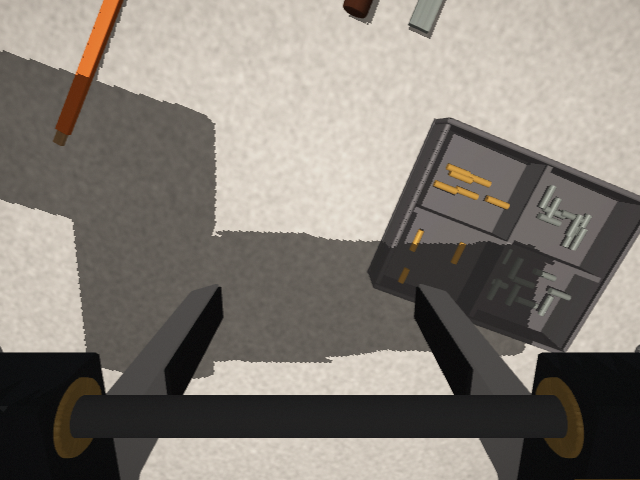

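Both calls were refused, probably because each row needs all seven keys. Nothing moved: the wrist view still shows the start place, with the tray at (510,235) and the fingers along the bottom.

Call:
play_rows(
  commands=[
    {"x":0,"y":0,"z":-0.002,"wx":0,"wy":0,"wz":-10.5,"grip":1},
    {"x":0,"y":0,"z":-0.002,"wx":0,"wy":0,"wz":-10.5,"grip":1},
    {"x":0,"y":0,"z":-0.002,"wx":0,"wy":0,"wz":-10.5,"grip":1},
    {"x":0,"y":0,"z":-0.002,"wx":0,"wy":0,"wz":-10.5,"grip":1},
    {"x":0,"y":0,"z":-0.002,"wx":0,"wy":0,"wz":-10.5,"grip":1},
    {"x":0,"y":0,"z":0,"wx":0,"wy":0,"wz":-10.5,"grip":1},
  ],
)

```text
clock: 0.9
eef_pos: [195.7, -514.0, 215.4]
eef_rot: [-3.142, -0.0, 1.469]
wrist_force: [-0.7, 0.7, 0.3]
finger_gap: 94.1
```

Call:
play_rows(
  commands=[
    {"x":0.03,"y":0.008,"z":0,"wx":0,"wy":0,"wz":0,"grip":1},
    {"x":0.048,"y":0.014,"z":0,"wx":0,"wy":0,"wz":0,"grip":1},
    {"x":0.048,"y":0.014,"z":0,"wx":0,"wy":0,"wz":0,"grip":1},
    {"x":0.048,"y":0.014,"z":0,"wx":0,"wy":0,"wz":0,"grip":1},
    {"x":0.048,"y":0.014,"z":0,"wx":0,"wy":0,"wz":0,"grip":1},
    {"x":0.048,"y":0.014,"z":0,"wx":0,"wy":0,"wz":0,"grip":1},
    {"x":0.048,"y":0.014,"z":0,"wx":0,"wy":0,"wz":0,"grip":1},
    {"x":0.048,"y":0.014,"z":0,"wx":0,"wy":0,"wz":0,"grip":1},
    {"x":0.048,"y":0.014,"z":0,"wx":0,"wy":0,"wz":0,"grip":1},
    {"x":0.048,"y":0.014,"z":0,"wx":0,"wy":0,"wz":0,"grip":1},
    {"x":0.048,"y":0.014,"z":0,"wx":0,"wy":0,"wz":0,"grip":1},
    {"x":0.048,"y":0.014,"z":0,"wx":0,"wy":0,"wz":0,"grip":1},
    {"x":0.048,"y":0.014,"z":0,"wx":0,"wy":0,"wz":0,"grip":1},
    {"x":0.048,"y":0.014,"z":0,"wx":0,"wy":0,"wz":0,"grip":1},
    {"x":0.048,"y":0.014,"z":0,"wx":0,"wy":0,"wz":0,"grip":1},
    {"x":0.048,"y":0.014,"z":0,"wx":0,"wy":0,"wz":0,"grip":1},
    {"x":0.048,"y":0.014,"z":0,"wx":0,"wy":0,"wz":0,"grip":1},
    {"x":0.048,"y":0.014,"z":0,"wx":0,"wy":0,"wz":0,"grip":1},
    {"x":0.046,"y":0.012,"z":0,"wx":0,"wy":0,"wz":0,"grip":1},
  ],
)

```text
clock: 3.28
eef_pos: [548.2, 346.8, 215.0]
eef_rot: [-3.141, 0.0, 1.464]
wrist_force: [-0.2, -0.1, 0.3]
finger_gap: 93.8
```

Run:
```python
from h import *
s=st(); p,d=save('wrist','w2')
import pickle; pickle.dump(s,open('pics/w2.pkl','wb'))
```

```text
t 3.27 pos [548.2 346.8 215. ] rot [-3.1412e+00  4.0000e-04  1.4635e+00] F [-0.2 -0.1  0.3] M [-0.08 -0.09  0.01] gap 93.8
```

View pics/w2.png

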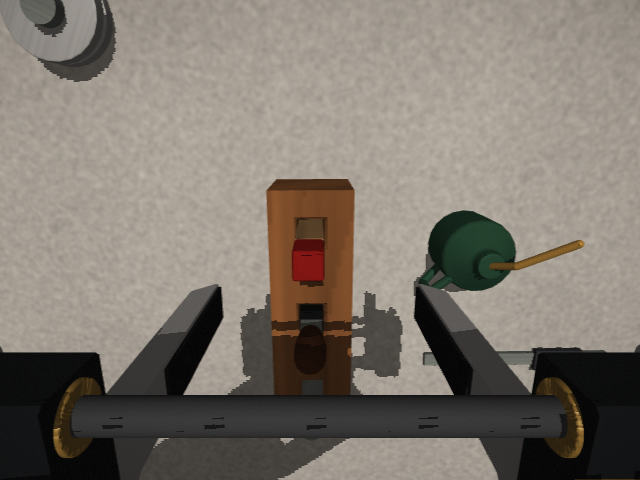

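The wrist view shows the red top face at about (309,265) and the oil can at (472,250), clear of the right finger. I'll measure the stick's top corners.

Run:
```python
from h import *
import pickle; s=pickle.load(open('pics/w2.pkl','rb')); z=np.load('pics/w2.npz');p=z['p'];d=z['d']
hsv=cv2.cvtColor(p,cv2.COLOR_RGB2HSV)
m=cv2.inRange(hsv,(0,180,160),(6,255,255))|cv2.inRange(hsv,(174,180,160),(180,255,255)); 
c=cont(m)[0]; r=cv2.minAreaRect(c);b=cv2.boxPoints(r); print(r); print(onplane(*wray(s,b),165).round(1), onplane(*wray(s,[r[0]]),165).round(1))
Pb=onplane(*wray(s,b),165); 
e=Pb[1]-Pb[0]; print([np.round(np.arctan2(*(Pb[(k+1)%4]-Pb[k])[1::-1]),3) for k in range(4)])
print('depth z', d[260,309])
# block edges in rows 200-290: left/right at z=80
g=hsv
bm=cv2.inRange(hsv,(5,100,60),(18,255,255)); bm[:192]=0;bm[262:]=0
L=[];R=[]
for v in range(195,262,3):
    u=np.where(bm[v,255:370])[0]+255; L.append([u.min()-.5,v]);R.append([u.max()+.5,v])
PL=onplane(*wray(s,L),80);PR=onplane(*wray(s,R),80)
for Q in (PL,PR):
    f=cv2.fitLine(Q[:,:2].astype(np.float32),cv2.DIST_HUBER,0,.01,.01).ravel(); print('edge dir',f, 'yaw',np.arctan(-f[0]/f[1]))
    print('x at y=347',f[2]+f[0]/f[1]*(347-f[3]))
# oil can
m=cv2.inRange(hsv,(60,100,20),(90,255,255)); q=cont(m)[0].reshape(-1,2); Q=onplane(*wray(s,q),100); print('can',Q.min(0),Q.max(0))
```

```text
Traceback (most recent call last):
IndexError: list index out of range
```

```bash
cat > m.py <<'E'
from h import *
import pickle; s=pickle.load(open('pics/w2.pkl','rb')); z=np.load('pics/w2.npz');p=z['p'];d=z['d']
hsv=cv2.cvtColor(p,cv2.COLOR_RGB2HSV)
print(hsv[240:284:4,309].tolist(), hsv[265,286:330:4].tolist(), hsv[200,255:370:10].tolist())
print('depth col',d[236:290:4,309].round(0))
E
python3 m.py
```

```text
[[1, 215, 77], [1, 219, 77], [1, 216, 78], [1, 214, 130], [1, 218, 130], [1, 220, 130], [1, 216, 131], [1, 220, 130], [1, 216, 130], [1, 219, 129], [1, 217, 94]] [[12, 170, 123], [13, 169, 121], [1, 221, 126], [1, 220, 131], [1, 218, 131], [1, 222, 130], [1, 222, 130], [1, 219, 129], [1, 216, 130], [1, 219, 119], [12, 170, 105]] [[17, 27, 170], [17, 27, 186], [12, 167, 136], [13, 170, 126], [13, 167, 119], [13, 169, 119], [12, 169, 113], [12, 168, 117], [13, 172, 113], [12, 171, 119], [17, 28, 175], [19, 29, 170]]
depth col [273. 264. 253. 246. 240. 240. 241. 242. 242. 243. 245. 245. 336. 337.]
```

```bash
cat > m.py <<'E'
from h import *
import pickle; s=pickle.load(open('pics/w2.pkl','rb')); z=np.load('pics/w2.npz');p=z['p'];d=z['d']
hsv=cv2.cvtColor(p,cv2.COLOR_RGB2HSV)
m=cv2.inRange(hsv,(0,180,105),(6,255,255))
c=cont(m)[0]; r=cv2.minAreaRect(c);b=cv2.boxPoints(r); print(r, cv2.boundingRect(c)); Pb=onplane(*wray(s,b),165); print(Pb.round(1)[:,:2], onplane(*wray(s,[r[0]]),165).round(1))
print([np.round(np.arctan2(*(Pb[(k+1)%4]-Pb[k])[1::-1]),3) for k in range(4)])
bm=cv2.inRange(hsv,(5,100,60),(18,255,255)); L=[];R=[]
for v in range(195,262,3):
    u=np.where(bm[v,255:370])[0]+255; L.append([u.min()-.5,v]);R.append([u.max()+.5,v])
PL=onplane(*wray(s,L),80);PR=onplane(*wray(s,R),80)
for Q in (PL,PR):
    f=cv2.fitLine(Q[:,:2].astype(np.float32),cv2.DIST_HUBER,0,.01,.01).ravel(); print('yaw',np.arctan(-f[0]/f[1]),'x at y=347',f[2]+f[0]/f[1]*(347-f[3]))
m=cv2.inRange(hsv,(60,100,20),(90,255,255)); q=cont(m)[0].reshape(-1,2); Q=onplane(*wray(s,q),100); print('can',Q.min(0),Q.max(0))
E
python3 m.py
```

```text
((307.5, 265.0), (28.0, 29.0), 90.0) (293, 251, 30, 29)
[[534.7 359.4]
 [552.  357.5]
 [550.1 339.8]
 [532.5 341.7]] [[542.4 349.7 165. ]]
[np.float64(-0.108), np.float64(-1.676), np.float64(3.034), np.float64(1.446)]
yaw -0.1080757 x at y=347 507.24664
yaw -0.10422714 x at y=347 576.98975
can [623.86589004 293.28862572 100.        ] [697.73534143 358.19286136 100.        ]
```

Call:
play_rows(
  commands=[
    {"x":0.0016,"y":-0.0056,"z":0,"wx":0,"wy":0,"wz":0,"grip":0.65},
    {"x":0,"y":0,"z":0.01,"wx":0,"wy":0,"wz":0,"grip":0.65},
    {"x":0,"y":0,"z":0.02,"wx":0,"wy":0,"wz":0,"grip":0.65},
    {"x":0,"y":0,"z":0.025,"wx":0,"wy":0,"wz":0,"grip":0.65},
    {"x":0,"y":0,"z":0.025,"wx":0,"wy":0,"wz":0,"grip":0.65},
    {"x":0,"y":0,"z":0.02,"wx":0,"wy":0,"wz":0,"grip":0.65},
    {"x":0,"y":0,"z":0.012,"wx":0,"wy":0,"wz":0,"grip":0.65},
    {"x":0,"y":0,"z":0,"wx":0,"wy":0,"wz":0,"grip":0.65},
  ],
)

```text
clock: 4.32
eef_pos: [542.2, 346.7, 103.0]
eef_rot: [-3.141, 0.001, 1.463]
wrist_force: [-0.5, 0.3, 0.5]
finger_gap: 61.0
```

Run:
```python
from h import *
s=st(); p,d=save('wrist','w3')
```

```text
t 4.33 pos [542.2 346.7 103. ] rot [-3.1408e+00  6.0000e-04  1.4628e+00] F [-0.5  0.3  0.5] M [-0.03 -0.08  0.  ] gap 61.0
```

View pics/w3.png

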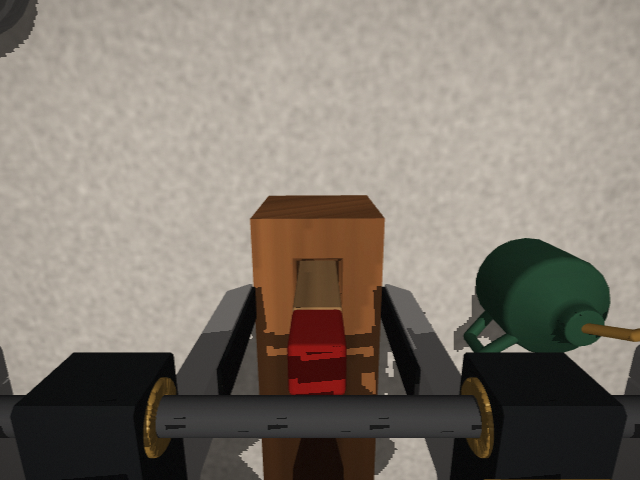

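The stick at (317,350) is centred between the fingers at (240,340) and (400,340). I'll close on it.

Call:
play_rows(
  commands=[
    {"x":0.002,"y":0,"z":0,"wx":0,"wy":0,"wz":0,"grip":0.4},
    {"x":0,"y":0,"z":0,"wx":0,"wy":0,"wz":0,"grip":0},
    {"x":0,"y":0,"z":0,"wx":0,"wy":0,"wz":0,"grip":0},
    {"x":0,"y":0,"z":0,"wx":0,"wy":0,"wz":0,"grip":0},
    {"x":0,"y":0,"z":0,"wx":0,"wy":0,"wz":0,"grip":0},
    {"x":0,"y":0,"z":0,"wx":0,"wy":0,"wz":0,"grip":0},
  ],
  squeeze=60,
)

```text
clock: 5.12
eef_pos: [542.7, 349.4, 103.4]
eef_rot: [-3.142, 0.0, 1.463]
wrist_force: [-1.1, -0.0, -0.3]
finger_gap: 19.4
```

Call:
play_rows(
  commands=[
    {"x":0,"y":0,"z":-0.006,"wx":0,"wy":0,"wz":0,"grip":0},
    {"x":0,"y":0,"z":-0.01,"wx":0,"wy":0,"wz":0,"grip":0},
    {"x":0,"y":0,"z":-0.015,"wx":0,"wy":0,"wz":0,"grip":0},
    {"x":0,"y":0,"z":-0.02,"wx":0,"wy":0,"wz":0,"grip":0},
    {"x":0,"y":0,"z":-0.025,"wx":0,"wy":0,"wz":0,"grip":0},
    {"x":0,"y":0,"z":-0.03,"wx":0,"wy":0,"wz":0,"grip":0},
    {"x":0,"y":0,"z":-0.03,"wx":0,"wy":0,"wz":0,"grip":0},
    {"x":0,"y":0,"z":-0.02,"wx":0,"wy":0,"wz":0,"grip":0},
    {"x":0,"y":0,"z":-0.01,"wx":0,"wy":0,"wz":0,"grip":0},
    {"x":0,"y":0,"z":0,"wx":0,"wy":0,"wz":0,"grip":0},
  ],
)

```text
clock: 6.38
eef_pos: [542.7, 349.4, 270.1]
eef_rot: [3.141, -0.001, 1.463]
wrist_force: [-0.6, -1.4, -0.3]
finger_gap: 19.8
```

Run:
```python
from h import *
s=st(); p,d=save('wrist','w4'); p,d=save('scene','s4')
cv2.imwrite('pics/s4z.png',cv2.cvtColor(cv2.resize(p[100:400,250:550],None,fx=2,fy=2,interpolation=cv2.INTER_CUBIC),cv2.COLOR_RGB2BGR))
```

```text
t 6.38 pos [542.7 349.4 270.1] rot [ 3.1408e+00 -6.0000e-04  1.4633e+00] F [-0.6 -1.4 -0.3] M [-0.05 -0.01  0.02] gap 19.8
```

View pics/s4z.png

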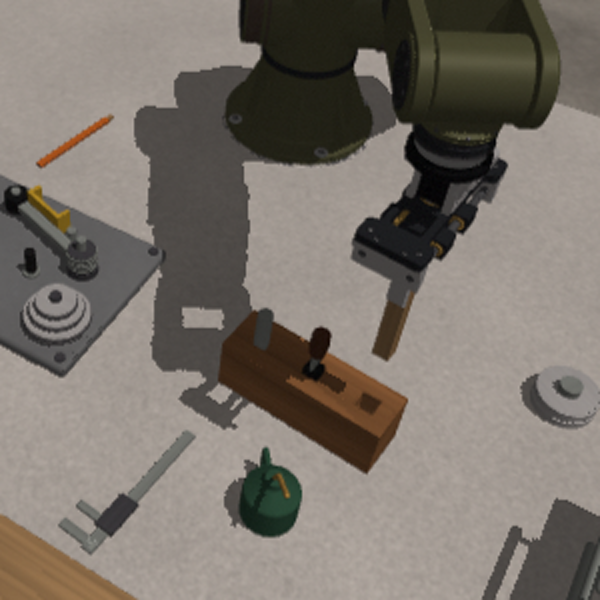

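View pics/w4.png

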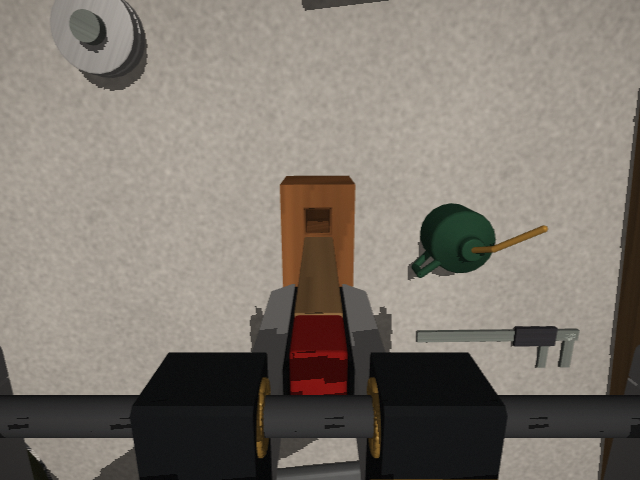

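The stick came out cleanly and sits square in the jaws, with its foot at (318,236) in the wrist view. Chisel and drift are untouched. I'll carry the stick past the pad so the wrist camera can see it.

Call:
play_rows(
  commands=[
    {"x":-0.01,"y":0,"z":0,"wx":0,"wy":0,"wz":5.5,"grip":0},
    {"x":-0.02,"y":0,"z":0,"wx":0,"wy":0,"wz":5.5,"grip":0},
    {"x":-0.035,"y":0.003,"z":0,"wx":0,"wy":0,"wz":0,"grip":0},
    {"x":-0.05,"y":0.003,"z":0,"wx":0,"wy":0,"wz":0,"grip":0},
    {"x":-0.05,"y":0.003,"z":0,"wx":0,"wy":0,"wz":0,"grip":0},
    {"x":-0.05,"y":0.003,"z":0,"wx":0,"wy":0,"wz":0,"grip":0},
    {"x":-0.05,"y":0.003,"z":0,"wx":0,"wy":0,"wz":0,"grip":0},
    {"x":-0.05,"y":0.003,"z":0,"wx":0,"wy":0,"wz":0,"grip":0},
    {"x":-0.05,"y":0.003,"z":0,"wx":0,"wy":0,"wz":0,"grip":0},
    {"x":-0.05,"y":0.003,"z":0,"wx":0,"wy":0,"wz":0,"grip":0},
    {"x":-0.05,"y":0.003,"z":0,"wx":0,"wy":0,"wz":0,"grip":0},
    {"x":-0.05,"y":0.003,"z":0,"wx":0,"wy":0,"wz":0,"grip":0},
    {"x":-0.05,"y":0.003,"z":0,"wx":0,"wy":0,"wz":0,"grip":0},
    {"x":-0.05,"y":0.003,"z":0,"wx":0,"wy":0,"wz":0,"grip":0},
    {"x":-0.03,"y":0.003,"z":0,"wx":0,"wy":0,"wz":0,"grip":0},
    {"x":-0.015,"y":0,"z":0,"wx":0,"wy":0,"wz":0,"grip":0},
    {"x":0,"y":0,"z":0,"wx":0,"wy":0,"wz":0,"grip":0},
  ],
)

```text
clock: 8.6
eef_pos: [388.8, -293.6, 269.0]
eef_rot: [-3.141, -0.0, 1.271]
wrist_force: [-0.7, 0.0, -0.6]
finger_gap: 20.3
```

Run:
```python
from h import *
s=st(); p,d=save('wrist','w5')
import pickle; pickle.dump(s,open('pics/w5.pkl','wb'))
```

```text
t 8.6 pos [ 388.8 -293.6  269. ] rot [-3.1407e+00 -5.0000e-04  1.2705e+00] F [-0.7  0.  -0.6] M [-0.02 -0.09 -0.02] gap 20.3
```

View pics/w5.png

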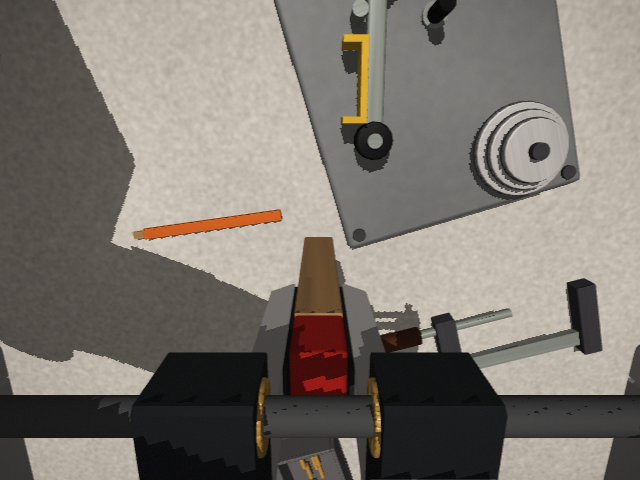

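The pad is visible with its face edge at about u=358, v=42–117, and cheeks at (350,40) and (350,121). The stick foot is at (318,237). I'll compute the positions.

```bash
cat > m2.py <<'E'
from h import *
import pickle; s=pickle.load(open('pics/w5.pkl','rb')); z=np.load('pics/w5.npz');p=z['p'];d=z['d']
hsv=cv2.cvtColor(p,cv2.COLOR_RGB2HSV)
m=cv2.inRange(hsv,(20,150,120),(32,255,255)); m[:,:330]=0;m[140:]=0;m[:,380:]=0
for v in (38,44,60,80,100,112,120): u=np.where(m[v])[0]; print(v,u.min(),u.max(),hsv[v,u,2].tolist())
uu=[351,356]
for a in (345,350): w=np.where(m[:,a])[0]; print(a,w.min(),w.max(), w[np.where(np.diff(w)>1)[0]], w[np.where(np.diff(w)>1)[0]+1])
o,D=wray(s,[[357.5,50],[357.5,78],[357.5,110],[375,141],[318,237]])
print(onplane(o,D[:3],66).round(1),'roller',onplane(o,D[3:4],60).round(1),'foot',onplane(o,D[4:],269-93.4).round(1))
for v,u in ((78,360),(141,375),(230,318)): print(v,u,(o+wray(s,[[u,v]])[1]*d[v,u]).round(1))
w=d;
E
python3 m2.py
```

```text
38 343 368 [139, 204, 224, 224, 224, 223, 222, 221, 221, 221, 221, 219, 220, 219, 219, 219, 220, 219, 220, 219, 220, 221, 220, 221, 220, 205]
44 361 368 [128, 201, 221, 220, 220, 220, 220, 203]
60 361 367 [152, 221, 219, 220, 219, 220, 208]
80 361 367 [181, 218, 218, 217, 216, 215, 200]
100 360 366 [152, 219, 221, 220, 219, 219, 209]
112 360 366 [163, 219, 220, 219, 219, 219, 201]
120 342 366 [131, 198, 216, 216, 216, 215, 215, 214, 213, 214, 213, 213, 213, 212, 213, 214, 213, 213, 214, 214, 215, 216, 215, 217, 198]
345 34 122 [41] [117]
350 34 122 [41] [117]
[[ 466.2 -161.2   66. ]
 [ 460.  -183.1   66. ]
 [ 452.7 -209.1   66. ]] roller [[ 461.6 -240.6   60. ]] foot [[ 391.5 -285.4  175.6]]
78 360 [[ 463.5 -182.8   55.8]]
141 375 [[ 461.4 -240.4   61.8]]
230 318 [[ 3.804e+02 -3.208e+02 -1.000e-01]]
```

Call:
play_rows(
  commands=[
    {"x":0.02,"y":-0.001,"z":0,"wx":0,"wy":0,"wz":0,"grip":0},
    {"x":0.035,"y":0,"z":0,"wx":0,"wy":0,"wz":0,"grip":0},
    {"x":0.035,"y":0,"z":0,"wx":0,"wy":0,"wz":0,"grip":0},
    {"x":0.025,"y":0,"z":0,"wx":0,"wy":0,"wz":0,"grip":0},
    {"x":0.011,"y":0,"z":0.01,"wx":0,"wy":0,"wz":0,"grip":0},
    {"x":0,"y":0,"z":0.025,"wx":0,"wy":0,"wz":0,"grip":0},
    {"x":0,"y":0,"z":0.025,"wx":0,"wy":0,"wz":0,"grip":0},
    {"x":0,"y":0,"z":0.025,"wx":0,"wy":0,"wz":0,"grip":0},
    {"x":0,"y":0,"z":0.025,"wx":0,"wy":0,"wz":0,"grip":0},
    {"x":0,"y":0,"z":0.018,"wx":0,"wy":0,"wz":0,"grip":0},
    {"x":0,"y":0,"z":0.01,"wx":0,"wy":0,"wz":0,"grip":0},
    {"x":0,"y":0,"z":0,"wx":0,"wy":0,"wz":0,"grip":0},
  ],
)

```text
clock: 10.15
eef_pos: [425.0, -172.6, 131.0]
eef_rot: [-3.141, -0.0, 1.272]
wrist_force: [0.9, 0.1, 1.0]
finger_gap: 19.9
```

Run:
```python
from h import *
s=st(); p,d=save('wrist','w6'); p,d=save('scene','s6'); p2,_=save('top','t6')
cv2.imwrite('pics/s6z.png',cv2.cvtColor(cv2.resize(p[130:290,160:360],None,fx=4,fy=3.7,interpolation=cv2.INTER_CUBIC),cv2.COLOR_RGB2BGR))
```

```text
t 10.15 pos [ 425.  -172.6  131. ] rot [-3.1406e+00 -2.0000e-04  1.2716e+00] F [0.9 0.1 1. ] M [-0.08 -0.05 -0.03] gap 19.9
```

View pics/s6z.png

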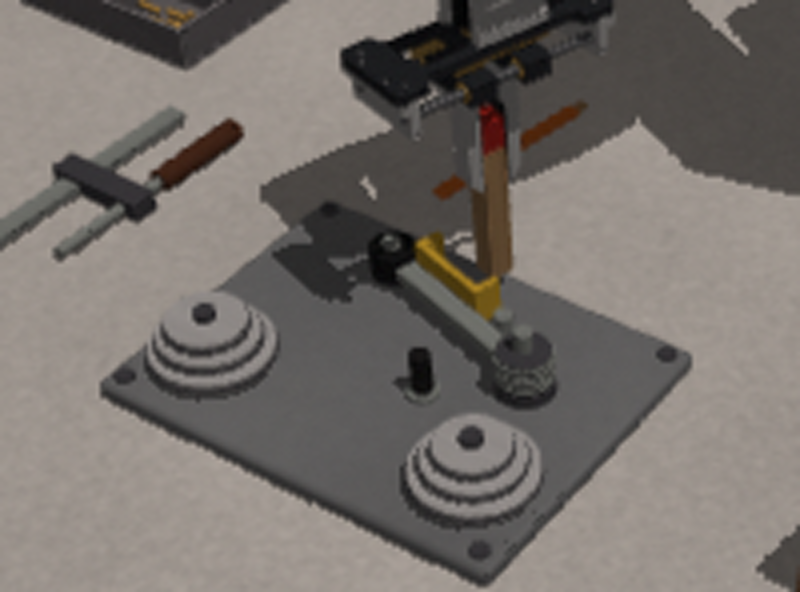

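View pics/w6.png

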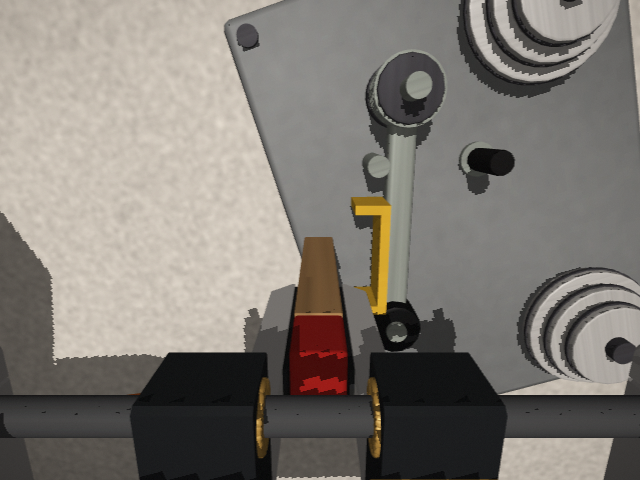

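View pics/t6.png

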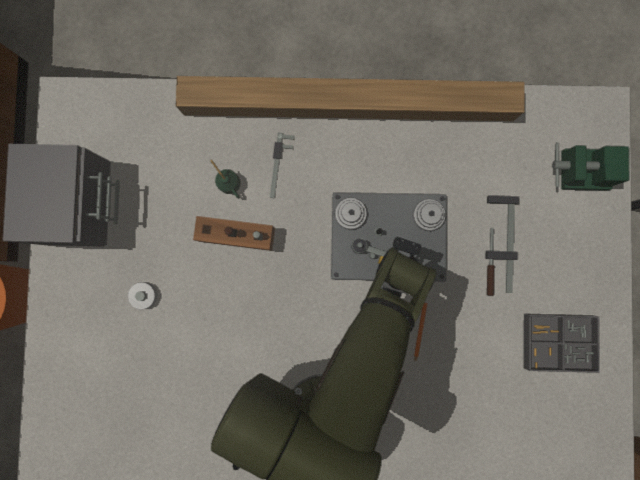

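The view shows the stick foot facing the pad, between the cheeks: foot at (318,237), pad face at (378,265) in the wrist view. Gap is about 30 mm, foot about 18 mm above the casting. Next I'll move it in.

Call:
play_rows(
  commands=[
    {"x":0,"y":0.006,"z":0,"wx":0,"wy":0,"wz":0,"grip":0},
    {"x":0,"y":0.008,"z":0,"wx":0,"wy":0,"wz":0,"grip":0},
    {"x":0,"y":0.007,"z":0,"wx":0,"wy":0,"wz":0,"grip":0},
    {"x":0,"y":0.005,"z":0,"wx":0,"wy":0,"wz":0,"grip":0},
    {"x":0,"y":0.003,"z":0,"wx":0,"wy":0,"wz":0,"grip":0},
    {"x":0,"y":0.001,"z":0,"wx":0,"wy":0,"wz":0,"grip":0},
    {"x":0,"y":0,"z":0,"wx":0,"wy":0,"wz":0,"grip":0},
  ],
)

```text
clock: 11.18
eef_pos: [453.6, -181.7, 131.3]
eef_rot: [-3.141, 0.0, 1.271]
wrist_force: [-2.8, 0.3, -0.2]
finger_gap: 19.8
```

Run:
```python
from h import *
s=st(); p,d=save('wrist','w7')
cv2.imwrite('pics/w7z.png',cv2.cvtColor(cv2.resize(p[150:400,220:520],None,fx=2.4,fy=2.4),cv2.COLOR_RGB2BGR))
```

```text
t 11.18 pos [ 453.6 -181.7  131.3] rot [-3.1408  0.      1.2714] F [-2.8  0.3 -0.2] M [0.01 0.81 0.02] gap 19.8
```

View pics/w7z.png

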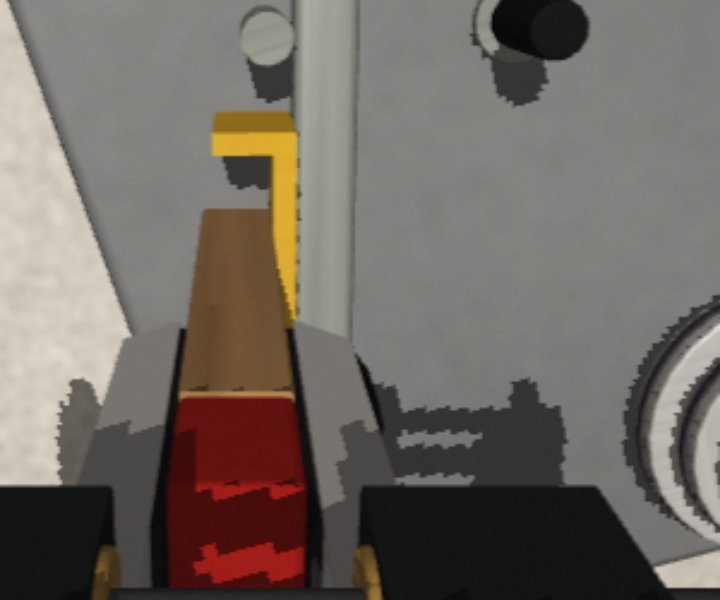

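The stick's face is flat on the pad between the cheeks at about −2.8 N. Now I'll swing it about the pivot.

Call:
play_rows(
  commands=[
    {"x":-0.001,"y":0.0046,"z":0,"wx":0,"wy":0,"wz":-2.5,"grip":0},
    {"x":-0.001,"y":0.0046,"z":0,"wx":0,"wy":0,"wz":-2.5,"grip":0},
    {"x":-0.001,"y":0.0046,"z":0,"wx":0,"wy":0,"wz":-2.5,"grip":0},
    {"x":-0.001,"y":0.0046,"z":0,"wx":0,"wy":0,"wz":-2.5,"grip":0},
    {"x":-0.001,"y":0.0046,"z":0,"wx":0,"wy":0,"wz":-2.5,"grip":0},
    {"x":-0.001,"y":0.0046,"z":0,"wx":0,"wy":0,"wz":-2.5,"grip":0},
    {"x":-0.001,"y":0.0046,"z":0,"wx":0,"wy":0,"wz":-2.5,"grip":0},
    {"x":-0.001,"y":0.0046,"z":0,"wx":0,"wy":0,"wz":-2.5,"grip":0},
    {"x":-0.001,"y":0.0046,"z":0,"wx":0,"wy":0,"wz":-2.5,"grip":0},
    {"x":-0.001,"y":0.0046,"z":0,"wx":0,"wy":0,"wz":-2.5,"grip":0},
    {"x":-0.001,"y":0.0046,"z":0,"wx":0,"wy":0,"wz":-2.5,"grip":0},
    {"x":-0.001,"y":0.0046,"z":0,"wx":0,"wy":0,"wz":-2.5,"grip":0},
    {"x":-0.001,"y":0.0046,"z":0,"wx":0,"wy":0,"wz":-2.5,"grip":0},
    {"x":0,"y":0,"z":0,"wx":0,"wy":0,"wz":0,"grip":0},
  ],
)

```text
clock: 12.98
eef_pos: [512.0, -196.6, 131.2]
eef_rot: [-3.141, -0.001, 1.839]
wrist_force: [-5.0, 2.0, 0.2]
finger_gap: 19.8
```

Run:
```python
from h import *
s=st(); p,d=save('wrist','w8')
cv2.imwrite('pics/w8z.png',cv2.cvtColor(cv2.resize(p[150:400,220:520],None,fx=2.4,fy=2.4),cv2.COLOR_RGB2BGR))
```

```text
t 12.97 pos [ 512.  -196.6  131.2] rot [-3.1406e+00 -9.0000e-04  1.8385e+00] F [-5.   2.   0.2] M [0.42 1.22 0.04] gap 19.8
```

View pics/w8z.png

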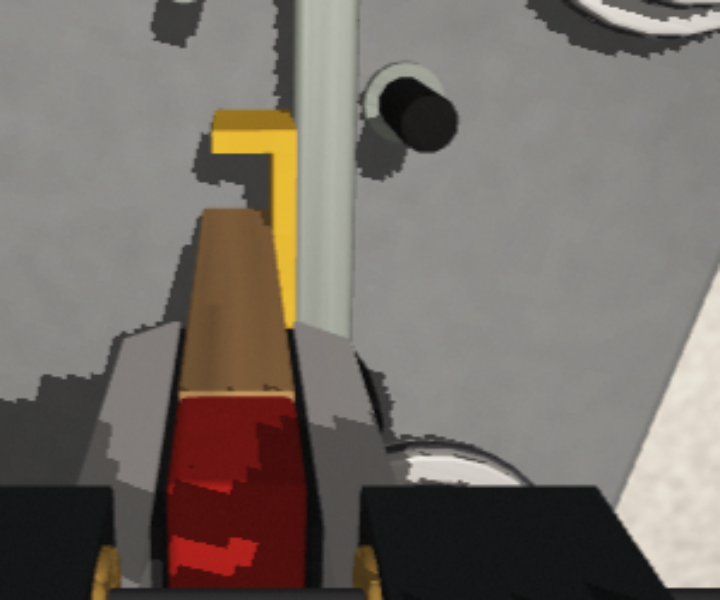

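The stick is tracking well and the rubber stop at (430,120) is still a little ahead of the bar; q is about 0.57.

Call:
play_rows(
  commands=[
    {"x":-0.001,"y":0.0046,"z":0,"wx":0,"wy":0,"wz":-2.5,"grip":0},
    {"x":-0.001,"y":0.0046,"z":0,"wx":0,"wy":0,"wz":-2.5,"grip":0},
    {"x":-0.0006,"y":0.0028,"z":0,"wx":0,"wy":0,"wz":-1.5,"grip":0},
    {"x":0,"y":0,"z":0,"wx":0,"wy":0,"wz":0,"grip":0},
  ],
)

```text
clock: 13.52
eef_pos: [524.1, -195.6, 131.2]
eef_rot: [-3.141, -0.001, 1.951]
wrist_force: [-5.3, 1.1, -0.4]
finger_gap: 20.0
```

Run:
```python
from h import *
s=st(); p,d=save('wrist','w9')
cv2.imwrite('pics/w9z.png',cv2.cvtColor(cv2.resize(p[150:400,220:520],None,fx=2.4,fy=2.4),cv2.COLOR_RGB2BGR))
```

```text
t 13.53 pos [ 524.1 -195.6  131.2] rot [-3.1406e+00 -8.0000e-04  1.9513e+00] F [-5.3  1.1 -0.4] M [0.23 1.31 0.05] gap 20.0
```

View pics/w9z.png

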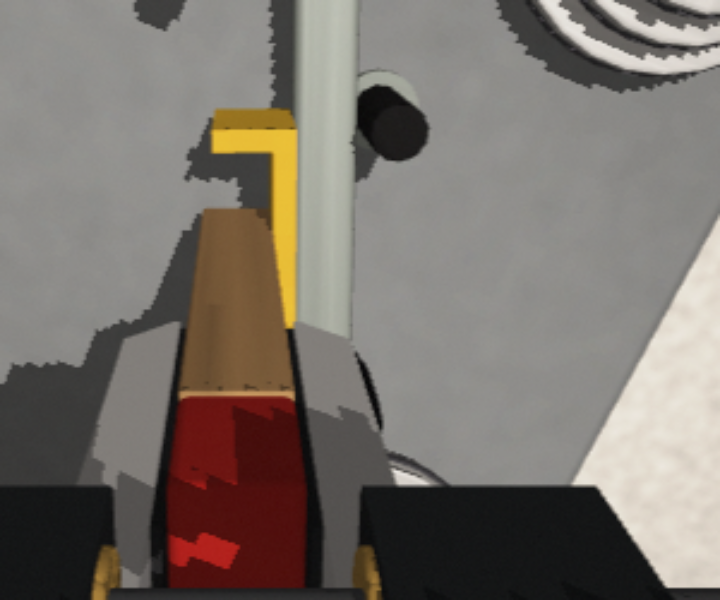

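Call:
play_rows(
  commands=[
    {"x":-0.0004,"y":0.002,"z":0,"wx":0,"wy":0,"wz":-1.1,"grip":0},
    {"x":0,"y":0.0005,"z":0,"wx":0,"wy":0,"wz":0,"grip":0},
    {"x":0,"y":0,"z":0,"wx":0,"wy":0,"wz":0,"grip":0},
  ],
)

```text
clock: 13.95
eef_pos: [526.0, -195.3, 131.2]
eef_rot: [-3.139, -0.001, 1.97]
wrist_force: [-9.0, -0.3, 1.9]
finger_gap: 19.6
```

Call:
play_rows(
  commands=[
    {"x":0,"y":0.0007,"z":0,"wx":0,"wy":0,"wz":0,"grip":0},
    {"x":0,"y":0,"z":0,"wx":0,"wy":0,"wz":0,"grip":0},
    {"x":0,"y":0,"z":0,"wx":0,"wy":0,"wz":0,"grip":0},
    {"x":0,"y":0,"z":0,"wx":0,"wy":0,"wz":0,"grip":0},
  ],
)

```text
clock: 14.45
eef_pos: [526.2, -195.2, 131.1]
eef_rot: [-3.138, -0.001, 1.97]
wrist_force: [-10.8, -1.2, 2.4]
finger_gap: 19.5
```

Run:
```python
from h import *
s=st(); p,d=save('wrist','w10');s=st(); p2,_=save('scene','s10')
cv2.imwrite('pics/w10z.png',cv2.cvtColor(cv2.resize(p[150:400,220:520],None,fx=2.4,fy=2.4),cv2.COLOR_RGB2BGR))
cv2.imwrite('pics/s10z.png',cv2.cvtColor(cv2.resize(p2[130:290,160:360],None,fx=4,fy=3.7,interpolation=cv2.INTER_CUBIC),cv2.COLOR_RGB2BGR))
```

```text
t 14.45 pos [ 526.2 -195.2  131.1] rot [-3.1385e+00 -1.1000e-03  1.9700e+00] F [-10.8  -1.2   2.4] M [-0.42  2.87  0.04] gap 19.5
t 14.5 pos [ 526.3 -195.2  131.1] rot [-3.1385e+00 -1.1000e-03  1.9700e+00] F [-10.7  -1.5   2.3] M [-0.37  2.84  0.06] gap 19.8
```

View pics/w10z.png

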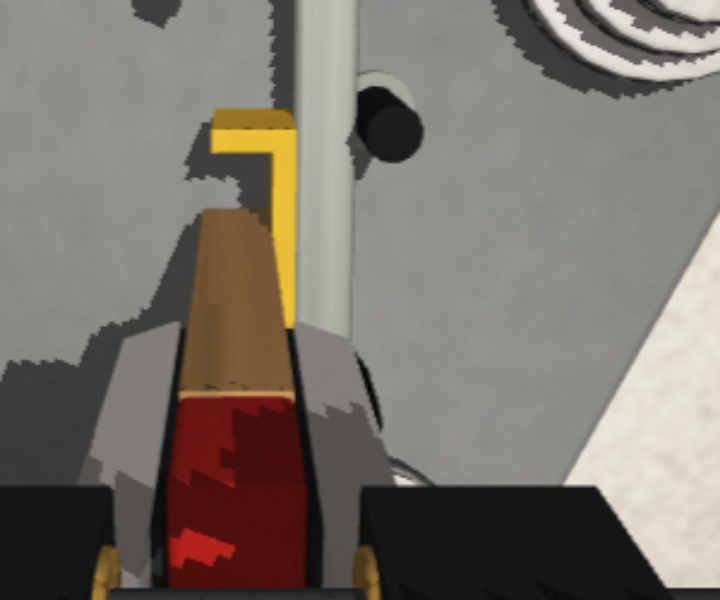

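View pics/s10z.png

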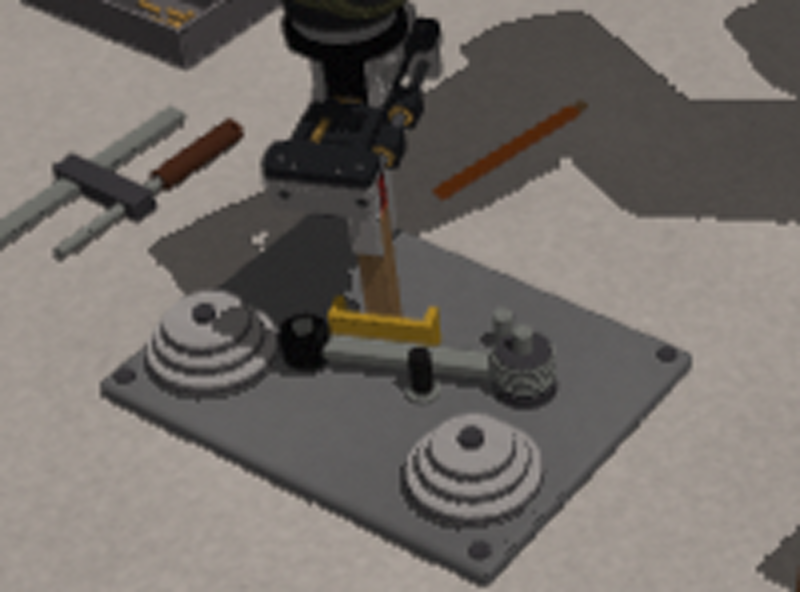

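The wrist view shows the bar touching the black stop (390,120), and the scene view agrees at (420,365). The push jumped from 5.3 N to about 10.8 N over the last 2 mm and is steady. The stick hasn't slipped in the jaws: its red edge is at the same pixel as before. I'll hand it in.

Run:
```python
from h import *
s=st(); print(manip.sign_off())
```

```text
t 14.55 pos [ 526.3 -195.2  131.2] rot [-3.1386e+00 -1.0000e-03  1.9700e+00] F [-10.6  -1.    3.3] M [-0.4   2.83  0.09] gap 19.9
the job is handed in; nothing more can be done
None
```

I pulled the push stick straight up out of its socket and carried it above everything else on the bench. I then set its lower end against the yellow pad between the cheeks and swung the idler arm about its pivot onto the rubber stop. I handed in at about 14.5 s, still gripping the stick with the squeeze set to 60 N and holding the arm there.

**Last checks:**
- **Arm against the stop:** the stick's yaw puts the arm at about 0.70 rad. Both camera views show the bar touching the stop. The push rose from about 5 N to a steady 10.7 N as it met the rubber.
- **Stick and casting:** the grip was steady, with about 20 mm between the fingers. The foot was worked out to be about 18 mm above the casting, and the fingertips were at 131 mm, well above the idler arm.
- **Upward force:** the wrist read 2–3 N upward at the end. I put this down to friction at the pad, because the foot was well clear of the casting.
- **Other things on the bench:** the pictures show nothing else moved, though I did not measure those positions again at the end.

Nothing failed. My first two move calls were refused because of their row format, and nothing moved.

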